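# Tuck the spare lantern battery under the caddy's sprung arm

## Task

On the lantern tray, take the long slim battery pack that lies loose and slide it under the sprung steel arm of the wooden battery caddy, so that it ends squarely on top of the two packs already there, flush with them, with the arm pressing it down. Let go of it and leave the short thick pack where it lies.

Things in the scene. Friction and masses are not known exactly. Their poses are not given: they have to be found in the camera images.
- pack_mid (a point): Centre (half-way up) of the loose long battery pack: black slab with grey bands near its two like ends, 110 mm long (x) x 42 wide (y) x 12 thick (z, up), about 110 g. It lies flat on the steel tray, left or right of the caddy, its x axis pointing away from the robot within 25 degrees. Tray floor: 63 mm above the work surface; rim 12 mm high.
- caddy_seat (a point): Where the tucked-in pack's centre belongs: mid-pile on the wooden caddy, 6 mm above the pile's top. x: direction to slide in (away from the robot within 15 degrees), z up. The pile, two such packs, is fixed along x on a base 80 mm wide, whose top is 24 mm below the pile's. Beside and before the pile nothing rises above it; two stop posts 58 mm behind this point rise 9 mm above it.
- clamp (a joint): Steel arm, 26 mm wide, over the pile's middle, hinged 90 mm behind the seat point. Its foot rests on the pile 30 mm behind that point; from it a lip slopes up to 22 mm before that point, its tip 25 mm clear of the pile: a pack pushed level along x, 2 to 8 mm above the pile, lifts it. Angle (rad): 0 foot on pile (presses 2 N), about 0.2 on a tucked-in pack (3 N). It springs back.
- stub_mid (a point): Centre (half-way up) of the other loose battery pack, which stays: same plastics but short and thick, 66 mm long (x) x 42 wide (y) x 22 thick (z). It lies flat on the tray on the other side of the caddy from the long pack.
Mind the look-alikes: they are no part of the job. Leave any red or white look-alike of the part that bears pack_mid alone.

How it is judged:
At the end, for the whole second after the job is handed in: The long pack lies flat on the pile, its centre within 15 mm of flush along it, 12 mm across, 5 mm in height, parallel within 10 degrees and level within 6; the arm is still and rests on it (0.12 to 0.35 rad); the short pack is within 30 mm of where it lay (x of pack_mid in the frame of caddy_seat between -0.015 and 0.015 m and y of pack_mid in the frame of caddy_seat between -0.012 and 0.012 m and z of pack_mid in the frame of caddy_seat between -0.005 and 0.005 m and angle between the x axis of pack_mid and the x axis of caddy_seat, either way round below 0.175 rad and angle between the z axis of pack_mid and the z axis of caddy_seat, either way round below 0.1 rad and value of joint clamp between 0.12 and 0.35 rad and velocity of joint clamp between -0.1 and 0.1 rad/s and distance of stub_mid from where it was at the start of the episode below 0.03 m); the robot touches nothing.
It fails at once if the short thick pack is moved 30 mm or more from where it lay (distance of stub_mid from where it was at the start of the episode above 0.03 m).
It also fails if it takes over 35 s, if anything falls off the work surface, if the arm or the gripper's body presses on something with over 40 N, if the wrist force passes 120 N, or if a joint passes its speed limit or range.

## Robot

A 6-joint arm with a two-finger parallel gripper is mounted at the origin on the work surface. World frame = base frame: x ahead of the robot, y to its left, z up, the work surface at z = 0. Lengths are in m, angles in rad, forces in N, time in s.
With the tool pointing down it reaches from about 0.375 to 0.9 m from the base axis. Payload 3.1 kg.
Tool frame: the origin (TCP) lies at the very end of the fingers, on their centre line; the grasp point (between the pads) lies 19 mm behind it; z points along the fingers, y is the line along which they close (so a half turn about z gives the same grasp; the last joint's range is limited). The gripper opens to 87 mm and grips with 3 to 60 N. Pads are 19 mm wide; open, the fingers measure 117 mm over their backs; the gripper's body (75 mm by 190 mm) begins 51 mm behind the grasp point.
Start: joints at [-1.385, 0.527, 1.433, -0, 1.181, -0.178], TCP at [0.223, -0.584, 0.223] pointing down, gripper open.
Joint ranges: [-3.08, 3.08], [-0.75, 2.2], [0.22, 2.44], [-1.43, 4.57], [0, 2.65], [-2.85, 2.85]. Speed limits (rad/s): [2.79, 2.79, 3.14, 3.14, 3.14, 3.14].

## Interface

Orientations are given as a unit quaternion [x, y, z, w].
In Python, from rig import status, viewer, robot gives the robot as it stands.
- The arm moves only by the tool arm_command, never from a script. Its arguments are lists of equal length, an entry for each row: "delta_rot": the turn, a rotation vector about the tool's x, y, z in degrees, a list of three; "delta_pos": the shift along the tool's x, y, z in m, a list of three; "gripper": the closure, from -1 (fully open) to 1 (shut). In form: {"delta_rot": [[rx, ry, rz], ...], "delta_pos": [[dx, dy, dz], ...], "gripper": [gripper, ...]}. A call has 1 to 12 rows; each row is the pose to reach, as a shift and turn from the pose commanded when the call began, along the tool's axes at that moment; what a row does not reach only later rows make up. A row lasts 1/12 s, in which the tool goes at most 41.7 mm and 7.16 degrees, less where a joint would pass 70% of its speed; a pose out of reach is approached as far as the arm can. A call with a gripper value outside its range is refused whole. The fingers move at their own pace and stop on an object; "grip_force" is the grip in N (left out, the last holds). Time passes only in rows, so rows that repeat a pose let the fingers close. It gives the time, the measured TCP pose, the force, the opening and the grip force at its end, in the units of the state.
- status.get_obs(): the state, without advancing time (a new reading comes with each control period).
- viewer.camera(name): name is "scene" or "top"; returns a dict with "pixels" (420x560x3 uint8, blue, green, red), "fx", "fy", "cx", "cy" (pixels), "pose" (4x4, takes a point from camera to world coordinates). Camera axes: x right, y down, z forward; pixel columns grow to the right and rows downward; lengths in m; the calibration is good to about 2 mm. A picture is of the moment at which its call begins. There is no depth.
- robot.hand_in(): hands the job in; it is judged then, once.
The state is a dict: "time": time; "q": joint angles; "joint_velocities": joint speeds; "joint_torque": joint torques, N m; "position": TCP position; "tool_rot": TCP orientation; "ft_force": force on the tool from outside, world axes, zero at the start; "moment": the same for the moment, N m; "grip_width": finger opening in m; "grip_force": force on a finger pad.
Only numpy, scipy, OpenCV 4.12 (cv2) and the standard library are available. Lean on these libraries where they do the work, as an engineer would, in place of code of your own. Each camera call takes 0.05 s, during which the arm holds its last target. There are 200 camera calls.

## Working session

There is one attempt and no reset: what is moved stays moved. The work goes in short steps, Python scripts to look and compute and a tool call to move; the robot and the scene stay as the last step left them, time stands still between calls to the robot, and variables do not carry over. Pictures are saved under pics/ and viewed, at most 10 in all, crops included, and the job is handed in when it is done.

Besides the shell and the picture viewer there is one more tool, called after "Request:" as name(argument=value, ...), one argument or row to a line, values as JSON. arm_command: Moves the arm, as the interface text tells. Its arguments: {"type":"object","properties":{"delta_rot":{"type":"array","items":{"type":"array","items":{"type":"number"}}},"delta_pos":{"type":"array","items":{"type":"array","items":{"type":"number"}}},"gripper":{"type":"array","items":{"type":"number"}},"grip_force":{"type":"number"}},"required":["delta_rot","delta_pos","gripper"]}

```bash
mkdir -p pics; ls
cat > h.py <<'E'
import numpy as np, cv2
from rig import status, viewer, robot
def snap(name, fn=None):
    c=viewer.camera(name)
    if fn: cv2.imwrite('pics/'+fn,c['pixels'])
    return c
def cast(c,uv,z):
    uv=np.atleast_2d(uv).astype(float); P=np.array(c['pose'])
    d=np.c_[(uv[:,0]-c['cx'])/c['fx'],(uv[:,1]-c['cy'])/c['fy'],np.ones(len(uv))]@P[:3,:3].T
    o=P[:3,3]; return o+d*((z-o[2])/d[:,2])[:,None]
def proj(c,p):
    P=np.array(c['pose']); q=(np.atleast_2d(p)-P[:3,3])@P[:3,:3]
    return np.c_[q[:,0]/q[:,2]*c['fx']+c['cx'],q[:,1]/q[:,2]*c['fy']+c['cy']]
def tri(cs,uvs):
    A=np.zeros((3,3));b=np.zeros(3)
    for c,uv in zip(cs,uvs):
        o=np.array(c['pose'])[:3,3]; d=cast(c,uv,0.)[0]-o; d/=np.linalg.norm(d)
        M=np.eye(3)-np.outer(d,d);A+=M;b+=M@o
    return np.linalg.solve(A,b)
E
python3 - <<'E'
from h import *
a=snap('scene','s0.png');b=snap('top','t0.png')
for c in(a,b): print(c['fx'],c['cx'],c['cy'],np.round(c['pose'],3).tolist())
print(status.get_obs())
E
```

```text
pics
415.60813829825156 284.91126125962046 210.14972468543473 [[0.191, 0.802, -0.566, 1.12], [0.982, -0.156, 0.11, -0.024], [-0.0, -0.577, -0.817, 0.981], [0.0, 0.0, 0.0, 1.0]]
478.7576260353999 283.8603495574966 213.8856822806999 [[-0.024, -0.994, 0.102, 0.382], [-1.0, 0.024, -0.003, 0.102], [0.0, -0.102, -0.995, 1.304], [0.0, 0.0, 0.0, 1.0]]
{'time': 0.1, 'q': array([-1.38450426e+00,  5.28397825e-01,  1.43375756e+00,  2.77412313e-06,
        1.18138174e+00, -1.78497653e-01]), 'joint_velocities': array([-0.00053897, -0.00337701, -0.00309957, -0.00053944,  0.00080057,
       -0.00175826]), 'joint_torque': array([-6.79660261e-04, -4.40985811e+01, -1.77150464e+01,  6.33969647e-02,
        5.34167513e-02, -4.77915205e-05]), 'position': array([ 0.22287861, -0.58321791,  0.22165963]), 'tool_rot': array([ 9.83411752e-01,  1.81384623e-01, -2.50629808e-06, -9.72231886e-04]), 'ft_force': array([ 0.17250802, -0.74635289, -0.70950247]), 'moment': array([ 0.01216737, -0.0021447 , -0.00226099]), 'grip_force': 0.0, 'grip_width': 0.08708488949670237}
```

View pics/t0.png

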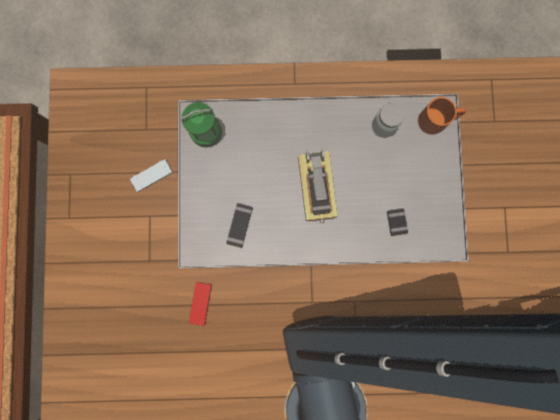

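View pics/s0.png

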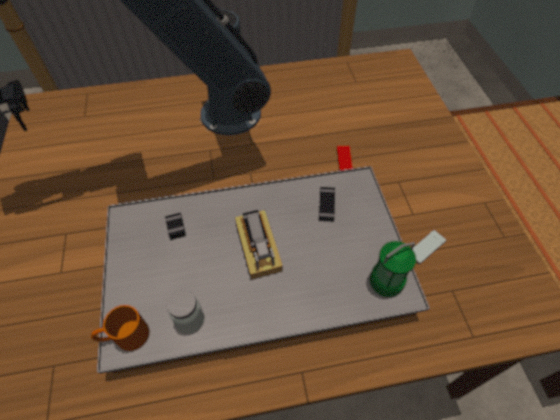

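The top view shows these candidates:
- Black long slab at (240,225), at scene (327,203)
- Black short pack at (397,222), at scene (176,226)
- Red look-alike at (200,303) and white look-alike at (151,176)

The slab at (240,225) is black with grey bands, long and on the tray, so it fits the description. The caddy is at top (318,187). I'll confirm with an enlarged crop.

```bash
cat > m.py <<'E'
from h import *
def blob(c,box):
    x0,y0,x1,y1=box; im=c['pixels'][y0:y1,x0:x1]; im=cv2.resize(im,None,fx=6,fy=6,interpolation=cv2.INTER_CUBIC)
    g=cv2.cvtColor(im,cv2.COLOR_BGR2GRAY); t,m=cv2.threshold(g,0,255,cv2.THRESH_BINARY_INV+cv2.THRESH_OTSU)
    m=cv2.morphologyEx(m,cv2.MORPH_CLOSE,np.ones((25,25)))
    k=max(cv2.findContours(m,0,2)[0],key=cv2.contourArea)[:,0]
    f=lambda p:(np.array(p)+.5)/6-.5+[x0,y0]
    M=cv2.moments(k); 
    return f([M['m10']/M['m00'],M['m01']/M['m00']]), f(k), t
def rect(c,k,z):
    w=cast(c,k,z)[:,:2]; (cx,cy),(a,b),th=cv2.minAreaRect((w*1000).astype(np.float32))
    if a<b: a,b=b,a; th+=90
    th=(th+90)%180-90
    return np.round([cx,cy,a,b,th],1)
E
python3 - <<'E'
from m import *
b=snap('top');a=snap('scene')
for n,bt,bs in(('long',(220,195,262,255),(310,180,345,226)),('stub',(378,202,416,242),(158,206,194,245))):
    ct,kt,t1=blob(b,bt); cs,ks,t2=blob(a,bs)
    print(n,ct,cs,'tri',tri([b,a],[ct,cs]),rect(b,kt,.075 if n=='long' else .085),rect(a,ks,.075 if n=='long' else .085),t1,t2)
f=lambda c,x0,y0,x1,y1,s:cv2.resize(c['pixels'][y0:y1,x0:x1],None,fx=s,fy=s,interpolation=cv2.INTER_CUBIC)
i1=f(b,222,145,342,245,6)
cv2.imwrite('pics/c1.png',i1); cv2.imwrite('pics/c2.png',f(a,225,175,350,280,6))
E
```

```text
long [239.22362201 224.96436275] [326.57739798 204.09738505] tri [0.48361447 0.21549215 0.06149003] [482.7 213.8 110.5  44.6 -16.1] [490.6 213.  115.6  42.2 -16. ] 128.0 79.0
stub [396.8589997  221.78645823] [174.97654561 225.99378706] tri [ 0.48145743 -0.1933635   0.06867667] [ 480.3 -190.    67.6   47.4    6.6] [ 491.9 -189.8   78.8   43.2    7.7] 120.0 84.0
```

View pics/c1.png

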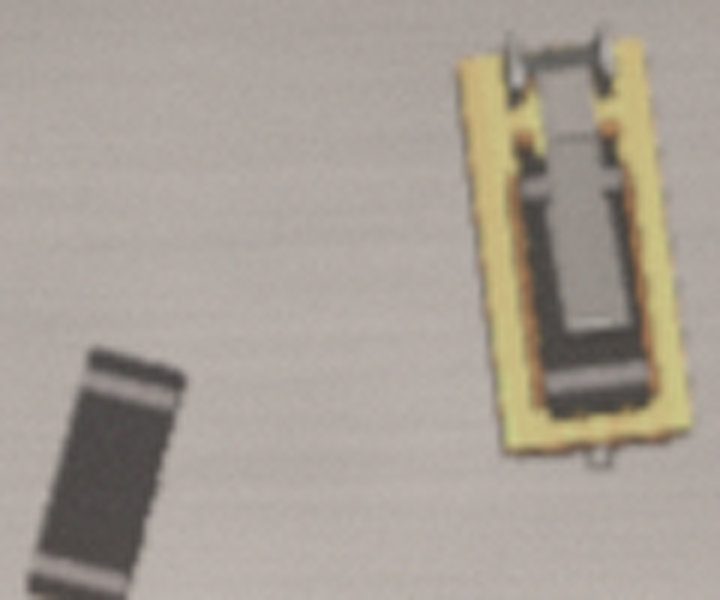

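View pics/c2.png

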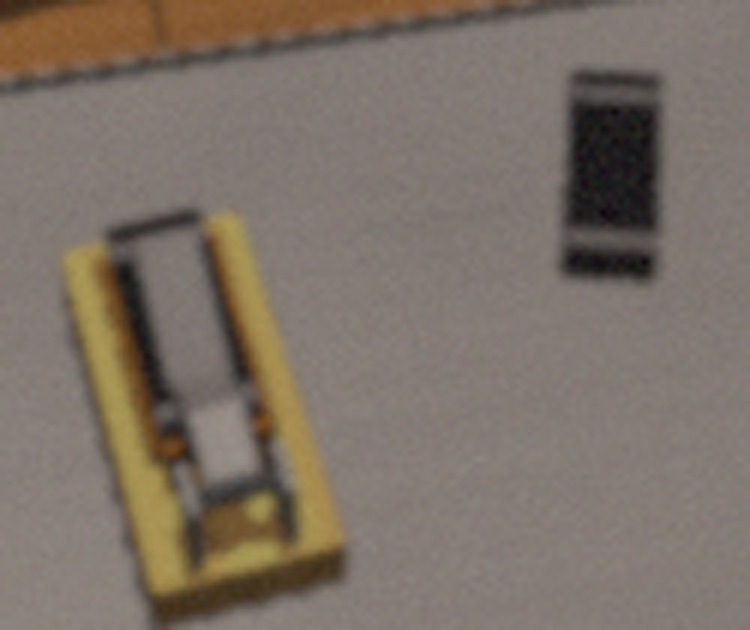

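The crop confirms a black slab with grey bands at both ends, far band at top px (244,210) and near band at (235,241). The caddy's pile and clamp run from near px (322,211) to far (315,153). Next I'll triangulate the matched features.

Run:
```python
from m import *
b=snap('top');a=snap('scene')
T=lambda u:np.array(u)/6+[222-.4,145-.4]; S=lambda u:np.array(u)/6+[225-.4,175-.4]
P={'long far band':((133,390),(608,240)),'long near band':((80,577),(617,92)),
'pile far band -y':((617,183),(167,413)),'pile far band +y':((536,188),(246,391)),
'base nl':((508,452),(238,215)),'base nr':((688,430),(65,253)),'base fr':((640,42),(155,597)),'base fl':((462,62),(342,545)),
'lip l':((566,330),(200,213)),'lip r':((628,322),(110,235))}
for n,(t,s) in P.items():
    r=tri([b,a],[T(t),S(s)]); print(n,np.round(r*1000,1),np.round(proj(b,r)-T(t),1),np.round(proj(a,r)-S(s),1))
# yellow base top in plane
for c,box in((b,(285,140,350,230)),(a,(225,200,295,285))):
    im=c['pixels'];hsv=cv2.cvtColor(im,cv2.COLOR_BGR2HSV);m=cv2.inRange(hsv,(18,70,130),(40,255,255));m2=np.zeros_like(m);x0,y0,x1,y1=box;m2[y0:y1,x0:x1]=m[y0:y1,x0:x1]
    k=np.argwhere(m2)[:,::-1]
    for z in(.075,.08,.085): print('base rect z',z,rect(c,k,z))
for z in (.1,.105):
  for u in((598,378),(577,185)): print('pile bands top',z,cast(b,T(u),z))
```

```text
long far band [522.7 202.7  69.9] [[-0.3 -0.1]] [[-0.3  0. ]]
long near band [442.5 227.   69.9] [[-0.4 -0.1]] [[-0.4  0. ]]
pile far band -y [600.1  -4.5 114.9] [[-0.6 -0.1]] [[-0.7  0. ]]
pile far band +y [598.1  29.  118.1] [[-0.3 -0. ]] [[-0.3  0. ]]
base nl [490.3  42.3  87.7] [[-0.3 -0. ]] [[-0.3  0. ]]
base nr [497.6 -34.4  90.1] [[-0.2 -0. ]] [[-0.2 -0. ]]
base fr [666.4 -19.9  87.2] [[-0.2 -0. ]] [[-0.2  0. ]]
base fl [659.   57.   89.2] [[-0.2 -0. ]] [[-0.2  0. ]]
lip l [533.3  21.6 154.5] [[-0.6 -0.1]] [[-0.6  0. ]]
lip r [535.7  -9.8 151. ] [[1.8 0.2]] [[ 1.8 -0. ]]
base rect z 0.075 [580.9  10.1 172.2  80.7   5.4]
base rect z 0.08 [580.1  10.4 171.5  80.3   5.4]
base rect z 0.085 [579.3  10.8 170.8  80.    5.4]
base rect z 0.075 [568.4  12.2 174.6  83.    5.5]
base rect z 0.08 [571.5  12.  173.7  82.6   5.5]
base rect z 0.085 [574.5  11.8 172.7  82.1   5.5]
pile bands top 0.1 [[0.51948023 0.0033345  0.1       ]]
pile bands top 0.1 [[0.60216601 0.00962215 0.1       ]]
pile bands top 0.105 [[0.5189091  0.00374263 0.105     ]]
pile bands top 0.105 [[0.60125137 0.01000416 0.105     ]]
```

Request:
arm_command(
  delta_rot=[
    [0,0,37.3],
    [0,0,37.3],
    [0,0,37.3],
    [0,0,37.3],
    [0,0,37.3],
    [0,0,37.3],
    [0,0,37.3],
    [0,0,37.3],
    [0,0,37.3],
    [0,0,37.3],
    [0,0,37.3],
    [0,0,37.3],
  ],
  delta_pos=[
    [0.395,-0.259,-0.028],
    [0.395,-0.259,-0.028],
    [0.395,-0.259,-0.028],
    [0.395,-0.259,-0.028],
    [0.395,-0.259,-0.028],
    [0.395,-0.259,-0.028],
    [0.395,-0.259,-0.028],
    [0.395,-0.259,-0.028],
    [0.395,-0.259,-0.028],
    [0.395,-0.259,-0.028],
    [0.395,-0.259,-0.028],
    [0.395,-0.259,-0.028],
  ],
  gripper=[-1,-1,-1,-1,-1,-1,-1,-1,-1,-1,-1,-1],
)

```text
time: 1.3
position: [0.5017, -0.1969, 0.2511]
tool_rot: [0.99, -0.141, 0.001, -0.001]
ft_force: [0.0, 0.1, 0.6]
grip_width: 0.0871
grip_force: 0.0
```

```bash
cat > go.py <<'E'
import sys; from h import *; from scipy.spatial.transform import Rotation as R
# target x y z yaw(deg): delta from the measured pose
x,y,z,w=map(float,sys.argv[1:5]); o=status.get_obs()
Rc=R.from_quat(o['tool_rot']); M=Rc.as_matrix(); w=np.radians(w)
Rt=np.array([[np.cos(w),np.sin(w),0],[np.sin(w),-np.cos(w),0],[0,0,-1]])
print('t',o['time'],'pos',np.round(o['position'],4),'yaw',np.degrees(np.arctan2(M[1,0],M[0,0])),'q',np.round(o['q'],2),'F',np.round(o['ft_force'],1),'w',o['grip_width'])
print('dpos',np.round(M.T@(np.array([x,y,z])-o['position']),4),'drot',np.round(np.degrees(R.from_matrix(M.T@Rt).as_rotvec()),2))
E
python3 go.py .4557 .2221 .13 -16.4
```

```text
t 1.3 pos [ 0.5017 -0.1969  0.2511] yaw -16.210569267823765 q [-0.58  0.38  1.62  0.    1.15  1.27] F [0.  0.1 0.6] w 0.08713370419634094
dpos [-0.1613 -0.3893  0.1215] drot [-0.1  -0.08  0.19]
```

Request:
arm_command(
  delta_rot=[
    [0,0,0],
    [0,0,0],
    [0,0,0],
    [0,0,0],
    [0,0,0],
    [0,0,0],
    [0,0,0],
    [0,0,0],
    [0,0,0],
    [0,0,0],
    [0,0,0],
    [0,0,0],
  ],
  delta_pos=[
    [-0.161,-0.389,0],
    [-0.161,-0.389,0],
    [-0.161,-0.389,0],
    [-0.161,-0.389,0],
    [-0.161,-0.389,0],
    [-0.161,-0.389,0],
    [-0.161,-0.389,0],
    [-0.161,-0.389,0.01],
    [-0.161,-0.389,0.05],
    [-0.161,-0.389,0.09],
    [-0.161,-0.389,0.12],
    [-0.161,-0.389,0.12],
  ],
  gripper=[-1,-1,-1,-1,-1,-1,-1,-1,-1,-1,-1,-1],
)

```text
time: 2.3
position: [0.4534, 0.2196, 0.1285]
tool_rot: [0.99, -0.141, -0.001, 0.0]
ft_force: [0.7, -0.4, -0.3]
grip_width: 0.0869
grip_force: 0.0
```

```bash
python3 go.py .4557 .2221 .066 -16.4
python3 - <<'E'
from h import *
b=snap('top');a=snap('scene')
f=lambda c,x0,y0,x1,y1,s:cv2.resize(c['pixels'][y0:y1,x0:x1],None,fx=s,fy=s,interpolation=cv2.INTER_CUBIC)
cv2.imwrite('pics/p1.png',np.hstack([f(b,190,160,290,290,4),f(a,280,130,380,260,4)]))
E
```

```text
t 2.3 pos [0.4534 0.2196 0.1285] yaw -16.24487148696623 q [0.23 0.51 1.82 0.   0.81 2.08] F [ 0.7 -0.4 -0.3] w 0.08688858927287024
dpos [ 0.0016 -0.0031  0.0625] drot [0.03 0.09 0.16]
```

View pics/p1.png

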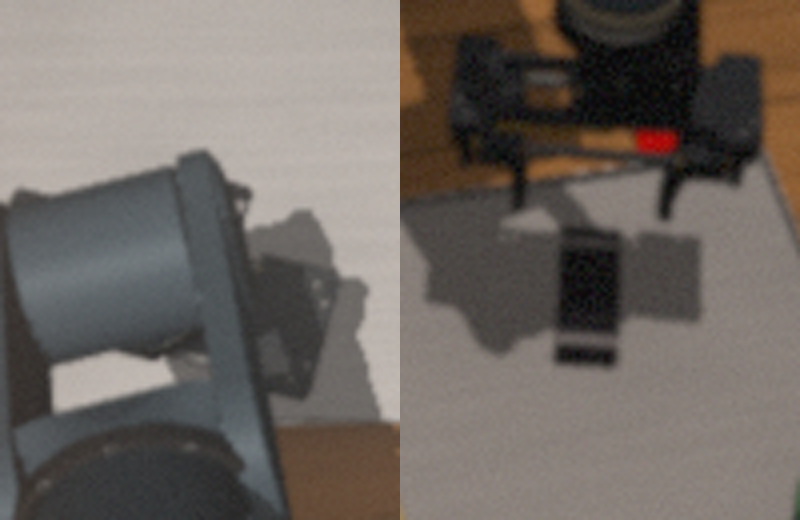

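The fingers stand either side of the pack in the scene view: tips at crop (515,205) and (665,215), pack at (590,290). I'll descend.

Request:
arm_command(
  delta_rot=[
    [0,0,0],
    [0,0,0],
    [0,0,0],
    [0,0,0],
    [0,0,0],
    [0,0,0],
  ],
  delta_pos=[
    [0,0,0.03],
    [0,0,0.055],
    [0,0,0.06],
    [0,0,0.06],
    [0,0,0.06],
    [0,0,0.06],
  ],
  gripper=[-1,-1,-1,-1,-1,-1],
)

```text
time: 2.9
position: [0.4566, 0.2176, 0.0724]
tool_rot: [0.99, -0.143, 0.002, -0.001]
ft_force: [0.6, -1.4, 0.2]
grip_width: 0.087
grip_force: 0.0
```

```bash
python3 go.py .4557 .2221 .0655 -16.4
```

```text
t 2.9 pos [0.4566 0.2176 0.0724] yaw -16.43530541629869 q [ 0.22  0.61  1.86 -0.    0.67  2.08] F [ 0.6 -1.4  0.2] w 0.08704066891751815
dpos [-0.0021 -0.004   0.0069] drot [-0.1  -0.18 -0.04]
```

Request:
arm_command(
  delta_rot=[
    [0,0,0],
    [0,0,0],
    [0,0,0],
  ],
  delta_pos=[
    [-0.002,-0.004,0.003],
    [-0.002,-0.004,0.0065],
    [-0.002,-0.004,0.0065],
  ],
  gripper=[-1,-1,-1],
)

```text
time: 3.15
position: [0.4543, 0.2223, 0.0643]
tool_rot: [0.99, -0.142, 0.0, -0.0]
ft_force: [-0.8, -0.7, -0.0]
grip_width: 0.0872
grip_force: 0.0
```

```bash
for i in 1 2 3; do python3 go.py .4557 .2221 .0655 -16.4;done
```

```text
t 3.15 pos [0.4543 0.2223 0.0643] yaw -16.37604498451335 q [0.23 0.63 1.86 0.   0.65 2.09] F [-0.8 -0.7 -0. ] w 0.08718989419591798
dpos [ 0.0014 -0.0002 -0.0012] drot [-0.02 -0.03  0.02]
t 3.15 pos [0.4543 0.2223 0.0643] yaw -16.37604498451335 q [0.23 0.63 1.86 0.   0.65 2.09] F [-0.8 -0.7 -0. ] w 0.08718989419591798
dpos [ 0.0014 -0.0002 -0.0012] drot [-0.02 -0.03  0.02]
t 3.15 pos [0.4543 0.2223 0.0643] yaw -16.37604498451335 q [0.23 0.63 1.86 0.   0.65 2.09] F [-0.8 -0.7 -0. ] w 0.08718989419591798
dpos [ 0.0014 -0.0002 -0.0012] drot [-0.02 -0.03  0.02]
```

Request:
arm_command(
  delta_rot=[
    [0,0,0],
    [0,0,0],
    [0,0,0],
    [0,0,0],
    [0,0,0],
    [0,0,0],
    [0,0,0],
    [0,0,0],
    [0,0,0],
    [0,0,0],
  ],
  delta_pos=[
    [0,0,0],
    [0,0,0],
    [0,0,0],
    [0,0,0],
    [0,0,0],
    [0,0,0],
    [0,0,0],
    [0,0,0],
    [0,0,0],
    [0,0,0],
  ],
  gripper=[1,1,1,1,1,1,1,1,1,1],
  grip_force=40,
)

```text
time: 3.98
position: [0.4542, 0.2221, 0.064]
tool_rot: [0.99, -0.143, -0.0, 0.0]
ft_force: [0.4, -0.2, -0.2]
grip_width: 0.0415
grip_force: 40.0
```

```bash
python3 go.py .4557 .2221 .165 -16.4
```

```text
t 3.9833 pos [0.4542 0.2221 0.064 ] yaw -16.40412295851465 q [0.23 0.63 1.86 0.   0.65 2.09] F [ 0.4 -0.2 -0.2] w 0.04151261272462353
dpos [ 0.0014 -0.0005 -0.101 ] drot [ 0.  0. -0.]
```

Request:
arm_command(
  delta_rot=[
    [0,0,0],
    [0,0,0],
    [0,0,0],
    [0,0,0],
    [0,0,0],
    [0,0,0],
  ],
  delta_pos=[
    [0,0,-0.02],
    [0,0,-0.05],
    [0,0,-0.08],
    [0,0,-0.1],
    [0,0,-0.1],
    [0,0,-0.1],
  ],
  gripper=[1,1,1,1,1,1],
)

```text
time: 4.48
position: [0.4545, 0.2222, 0.1648]
tool_rot: [0.99, -0.143, 0.001, -0.0]
ft_force: [-0.1, -0.3, -1.7]
grip_width: 0.0412
grip_force: 40.0
```

```bash
python3 go.py .440 -.002 .164 5.1
```

```text
t 4.4833 pos [0.4545 0.2222 0.1648] yaw -16.397846593760523 q [0.23 0.45 1.79 0.   0.9  2.09] F [-0.1 -0.3 -1.7] w 0.04117701212202475
dpos [0.0493 0.2192 0.0007] drot [ -0.04  -0.12 -21.5 ]
```

Request:
arm_command(
  delta_rot=[
    [0,0,-5],
    [0,0,-10],
    [0,0,-15],
    [0,0,-21.5],
    [0,0,-21.5],
    [0,0,-21.5],
    [0,0,-21.5],
    [0,0,-21.5],
    [0,0,-21.5],
    [0,0,-21.5],
  ],
  delta_pos=[
    [0.008,0.034,0],
    [0.016,0.068,0],
    [0.024,0.1,0],
    [0.032,0.14,0],
    [0.04,0.178,0],
    [0.0493,0.219,0],
    [0.0493,0.219,0],
    [0.0493,0.219,0],
    [0.0493,0.219,0],
    [0.0493,0.219,0],
  ],
  gripper=[1,1,1,1,1,1,1,1,1,1],
)

```text
time: 5.32
position: [0.4387, -0.0006, 0.1632]
tool_rot: [0.999, 0.045, -0.001, -0.001]
ft_force: [-0.3, 0.0, -1.6]
grip_width: 0.0418
grip_force: 40.0
```

```bash
python3 go.py .440 -.002 .118 5.1;  python3 - <<'E'
from h import *
b=snap('top');a=snap('scene')
f=lambda c,x0,y0,x1,y1,s:cv2.resize(c['pixels'][y0:y1,x0:x1],None,fx=s,fy=s,interpolation=cv2.INTER_CUBIC)
cv2.imwrite('pics/p2.png',np.hstack([f(b,280,140,360,260,5),f(a,220,160,300,280,5)]))
E
```

```text
t 5.3167 pos [ 0.4387 -0.0006  0.1632] yaw 5.173909575587223 q [-0.26  0.38  1.95  0.    0.82  1.22] F [-0.3  0.  -1.6] w 0.041796924766160024
dpos [0.0013 0.0015 0.0452] drot [-0.07  0.14  0.07]
```

View pics/p2.png

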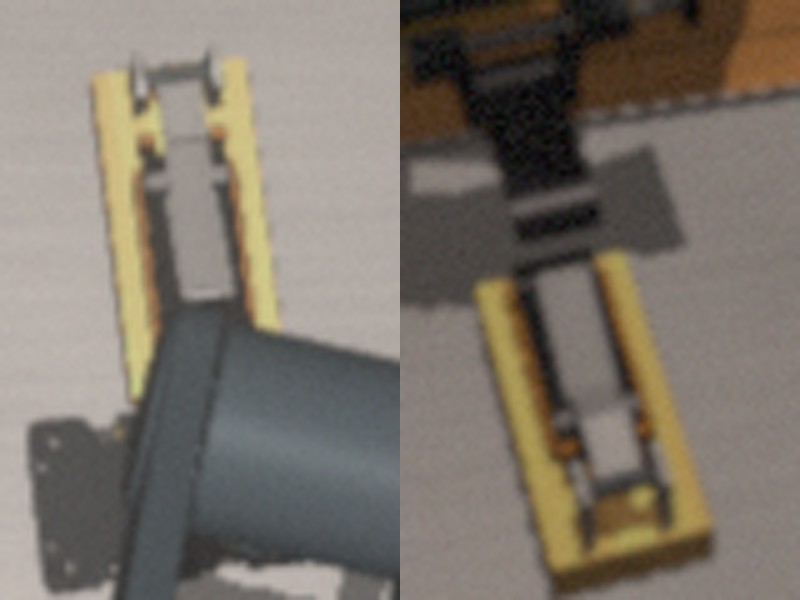

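The scene half shows the held pack level, front band at scene px (251,201), lined up with the lip at (253,213). The pile's near band may be the grey strip just below it at (251,208). I'll check against the predictions.

Run:
```python
from h import *
a=snap('scene'); 
tcp=np.array([.4395,-.0013,.1635]); d=np.array([np.cos(.0895),np.sin(.0895),0])
for off in(.0295,): print('pred pack far band',proj(a,tcp+d*(off+.042)+[0,0,.011]))
print('cast band',cast(a,(251,200.3),.1745),'pack s off', (cast(a,(251,200.3),.1745)[0]-tcp)@d-.042)
s=np.array([.559,.0085,.112])
for k in(-.055,-.042,.042): print('pile',k,proj(a,s+d*k))
print('lip tip',proj(a,s-d*.022+[0,0,.025]), 'base near corners', proj(a,s-d*.07+[0,0,-.024]))
```

```text
pred pack far band [[248.69871974 198.93733261]]
cast band [[0.51585337 0.00996664 0.1745    ]] pack s off 0.03505479158779929
pile -0.055 [[249.49619775 211.69042913]]
pile -0.042 [[250.68023805 215.72078983]]
pile 0.042 [[258.73919839 243.15272514]]
lip tip [[251.88671234 216.40436328]] base near corners [[248.81189009 212.44635791]]
```

Request:
arm_command(
  delta_rot=[
    [0,0,0],
    [0,0,0],
    [0,0,0],
    [0,0,0],
    [0,0,0],
  ],
  delta_pos=[
    [0,0.001,0.02],
    [0,0.001,0.034],
    [0,0.001,0.041],
    [0,0.001,0.041],
    [0,0.001,0.041],
  ],
  gripper=[1,1,1,1,1],
  grip_force=55,
)

```text
time: 5.88
position: [0.4397, -0.0023, 0.123]
tool_rot: [0.999, 0.045, -0.0, -0.0]
ft_force: [-0.7, -0.0, -1.0]
grip_width: 0.0414
grip_force: 55.0
```

Request:
arm_command(
  delta_rot=[
    [0,0,0],
    [0,0,0],
    [0,0,0],
  ],
  delta_pos=[
    [0,0,0.002],
    [0,0,0.002],
    [0,0,0.002],
  ],
  gripper=[1,1,1],
)

```text
time: 6.13
position: [0.4404, -0.0029, 0.1217]
tool_rot: [0.999, 0.045, 0.001, 0.0]
ft_force: [0.3, 0.7, 1.0]
grip_width: 0.0414
grip_force: 55.0
```

Request:
arm_command(
  delta_rot=[
    [0,0,0],
    [0,0,0],
    [0,0,0],
  ],
  delta_pos=[
    [0,0,0.002],
    [0,0,0.002],
    [0,0,0.002],
  ],
  gripper=[1,1,1],
)

```text
time: 6.38
position: [0.4402, -0.0029, 0.1197]
tool_rot: [0.999, 0.044, 0.001, 0.0]
ft_force: [-0.8, 0.8, 4.6]
grip_width: 0.0416
grip_force: 55.0
```

Request:
arm_command(
  delta_rot=[
    [0,0,0],
    [0,0,0],
    [0,0,0],
    [0,0,0],
    [0,0,0],
    [0,0,0],
    [0,0,0],
    [0,0,0],
    [0,0,0],
  ],
  delta_pos=[
    [0,0,-0.004],
    [0,0,-0.006],
    [0.005,0,-0.006],
    [0.01,0,-0.006],
    [0.015,0,-0.006],
    [0.02,0,-0.006],
    [0.025,0,-0.006],
    [0.03,0,-0.006],
    [0.03,0,-0.006],
  ],
  gripper=[1,1,1,1,1,1,1,1,1],
)

```text
time: 7.13
position: [0.4713, -0.0005, 0.125]
tool_rot: [0.999, 0.045, 0.001, 0.0]
ft_force: [0.2, -0.5, -1.3]
grip_width: 0.0418
grip_force: 55.0
```

Request:
arm_command(
  delta_rot=[
    [0,0,0],
    [0,0,0],
    [0,0,0],
    [0,0,0],
    [0,0,0],
    [0,0,0],
    [0,0,0],
  ],
  delta_pos=[
    [0.005,0,0],
    [0.01,0,0],
    [0.015,0,0],
    [0.02,0,0],
    [0.025,0,0],
    [0.03,0,0],
    [0.03,0,0],
  ],
  gripper=[1,1,1,1,1,1,1],
)

```text
time: 7.72
position: [0.499, 0.0028, 0.1244]
tool_rot: [0.999, 0.045, -0.001, -0.0]
ft_force: [-4.1, -0.1, -5.6]
grip_width: 0.0414
grip_force: 55.0
```

```bash
python3 go.py .5252 .0055 .1245 5.1;  python3 - <<'E'
from h import *
b=snap('top');a=snap('scene')
f=lambda c,x0,y0,x1,y1,s:cv2.resize(c['pixels'][y0:y1,x0:x1],None,fx=s,fy=s,interpolation=cv2.INTER_CUBIC)
cv2.imwrite('pics/p3.png',np.hstack([f(b,280,140,360,260,5),f(a,220,170,300,290,5)]))
E
```

```text
t 7.7167 pos [0.499  0.0028 0.1244] yaw 5.1261022507270395 q [-0.22  0.51  1.84  0.    0.79  1.26] F [-4.1 -0.1 -5.6] w 0.041440133089136987
dpos [ 0.0264 -0.0004 -0.0002] drot [-0.06  0.16  0.03]
```

View pics/p3.png

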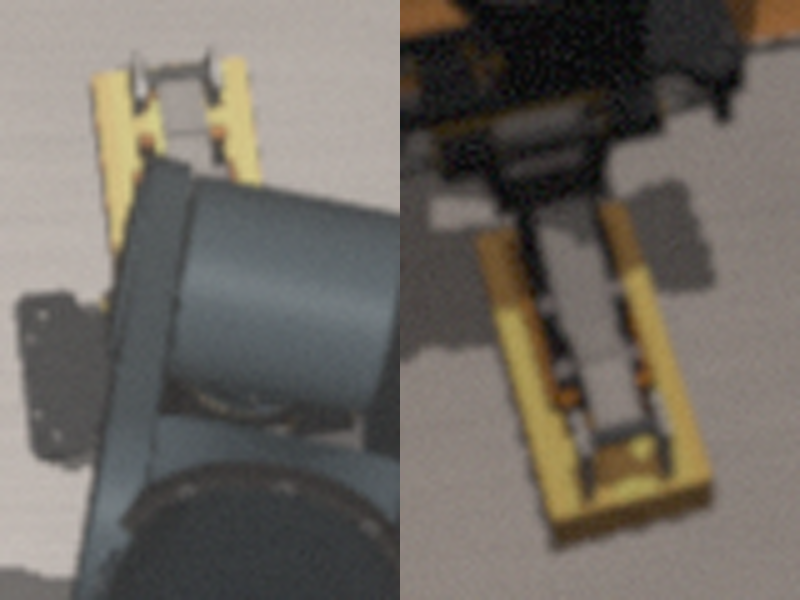

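The pack is under the clamp arm and symmetric about it. Its far band sits at crop (545,300) and (620,285), against the pile's at (565,365) and (635,350), so about 27 mm remain. I'll keep pushing.

Request:
arm_command(
  delta_rot=[
    [0,0,0],
    [0,0,0],
    [0,0,0],
    [0,0,0],
    [0,0,0],
    [0,0,0],
    [0,0,0],
  ],
  delta_pos=[
    [0.005,0,0],
    [0.01,0,0],
    [0.015,0,0],
    [0.02,0,0],
    [0.023,0,0],
    [0.023,0,0],
    [0.023,0,0],
  ],
  gripper=[1,1,1,1,1,1,1],
)

```text
time: 8.4
position: [0.5247, 0.0042, 0.1255]
tool_rot: [0.999, 0.044, 0.002, 0.0]
ft_force: [0.6, 0.4, -4.4]
grip_width: 0.0415
grip_force: 55.0
```

```bash
python3 go.py .5252 .0055 .1245 5.1;  python3 - <<'E'
from h import *
a=snap('scene')
f=lambda c,x0,y0,x1,y1,s:cv2.resize(c['pixels'][y0:y1,x0:x1],None,fx=s,fy=s,interpolation=cv2.INTER_CUBIC)
cv2.imwrite('pics/p4.png',f(a,225,190,295,265,8))
E
```

```text
t 8.4 pos [0.5247 0.0042 0.1255] yaw 5.091892307128773 q [-0.21  0.54  1.78  0.    0.82  1.28] F [ 0.6  0.4 -4.4] w 0.04154200793638677
dpos [ 0.0006 -0.0012  0.001 ] drot [ 0.05 -0.27 -0.01]
```

View pics/p4.png

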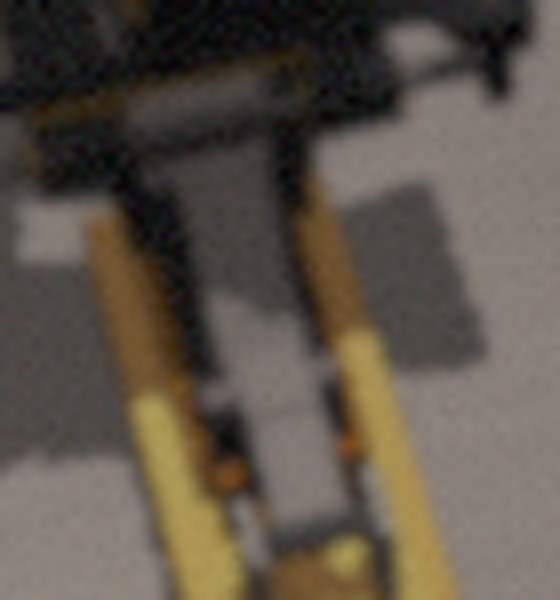

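The pack's far band is at scene (258.5,237.5). For a flush pack 16 mm above the pile band I'd expect about (260,237.6), so it is flush. I'll lower it onto the pile and release.

Request:
arm_command(
  delta_rot=[
    [0,0,0],
    [0,0,0],
    [0,0,0],
    [0,0,0],
  ],
  delta_pos=[
    [0,-0.002,0.002],
    [0,-0.002,0.004],
    [0,-0.002,0.004],
    [0,-0.002,0.004],
  ],
  gripper=[1,1,1,1],
)

```text
time: 8.78
position: [0.5237, 0.0063, 0.122]
tool_rot: [0.999, 0.044, 0.002, 0.0]
ft_force: [0.3, 0.2, 2.6]
grip_width: 0.0415
grip_force: 55.0
```

Request:
arm_command(
  delta_rot=[
    [0,0,0],
    [0,0,0],
    [0,0,0],
    [0,0,0],
    [0,0,0],
    [0,0,0],
    [0,0,0],
    [0,0,0],
    [0,0,0],
    [0,0,0],
  ],
  delta_pos=[
    [0,0,0],
    [0,0,0],
    [0,0,0],
    [0,0,0],
    [0,0,0],
    [0,0,0],
    [0,0,0],
    [0,0,0],
    [0,0,0],
    [0,0,0],
  ],
  gripper=[-1,-1,-1,-1,-1,-1,-1,-1,-1,-1],
)

```text
time: 9.62
position: [0.5222, 0.0064, 0.121]
tool_rot: [0.999, 0.045, -0.0, 0.0]
ft_force: [-0.7, 0.4, -0.3]
grip_width: 0.0864
grip_force: 0.0
```

Next I'll raise it straight up, then retreat toward the robot and sideways so the view is clear.

Request:
arm_command(
  delta_rot=[
    [0,0,0],
    [0,0,0],
    [0,0,0],
    [0,0,0],
    [0,0,0],
    [0,0,0],
  ],
  delta_pos=[
    [0,0,-0.02],
    [0,0,-0.05],
    [0,0,-0.08],
    [0,0,-0.12],
    [0,0,-0.13],
    [0,0,-0.13],
  ],
  gripper=[-1,-1,-1,-1,-1,-1],
)

```text
time: 10.12
position: [0.5247, 0.006, 0.2547]
tool_rot: [0.999, 0.045, 0.004, 0.001]
ft_force: [0.2, 0.1, 0.1]
grip_width: 0.0873
grip_force: 0.0
```

Request:
arm_command(
  delta_rot=[
    [0,0,0],
    [0,0,0],
    [0,0,0],
    [0,0,0],
    [0,0,0],
    [0,0,0],
    [0,0,0],
    [0,0,0],
    [0,0,0],
    [0,0,0],
  ],
  delta_pos=[
    [-0.05,0.3,0],
    [-0.05,0.3,0],
    [-0.05,0.3,0],
    [-0.05,0.3,0],
    [-0.05,0.3,0],
    [-0.05,0.3,0],
    [-0.05,0.3,0],
    [-0.05,0.3,0],
    [-0.05,0.3,0],
    [-0.05,0.3,0],
  ],
  gripper=[-1,-1,-1,-1,-1,-1,-1,-1,-1,-1],
)

```text
time: 10.95
position: [0.498, -0.2962, 0.249]
tool_rot: [0.999, 0.044, -0.001, -0.002]
ft_force: [0.9, 0.6, -1.0]
grip_width: 0.0873
grip_force: 0.0
```

Run:
```python
from h import *
b=snap('top');a=snap('scene')
f=lambda c,x0,y0,x1,y1,s:cv2.resize(c['pixels'][y0:y1,x0:x1],None,fx=s,fy=s,interpolation=cv2.INTER_CUBIC)
cv2.imwrite('pics/p5.png',np.hstack([f(b,285,145,350,230,6),f(a,225,195,290,280,6)]))
```

```text
(no output)
```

View pics/p5.png

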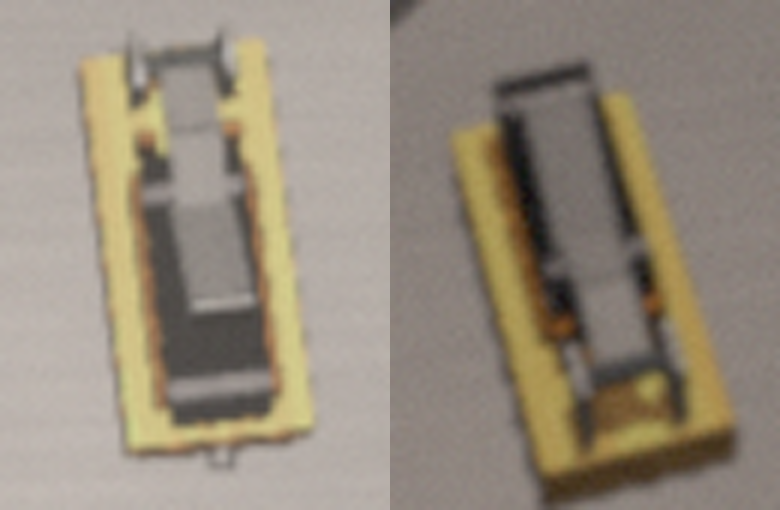

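The top half shows the pack on the pile under the raised clamp. Its bands are at top px (321,209) and (317,177), within about 3 mm of where the pile's own bands were, so it is flush and parallel, and the gripper is clear. Handing in.

```bash
python3 -c "
from rig import robot; print(robot.hand_in())"
```

```text
the job is handed in; nothing more can be done
None
```

I tucked the long pack under the clamp, let go of it and handed the job in at about 11 s; the last picture showed it flush within about 3 mm on the pile, I did not go near the short pack, and the hand-in returned no verdict.

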